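Set the bench light's arm to the red clip

ROBOT

A 7-joint arm with a two-finger parallel gripper is mounted at the origin on a cart in front of the work surface, level with it; the furniture and walls round the work are solid. World frame = base frame: x ahead of the robot, y to its left, z up, the work surface at z = 0. Lengths are in mm, angles in rad, forces in N, time in s.
With the tool pointing down it reaches from about 425 to 925 mm from the base axis. Payload 6.8 kg.
Tool frame: the origin (TCP) lies at the very end of the fingers, on their centre line; the grasp point (between the pads) lies 19 mm behind it; z points along the fingers, y is the line along which they close (so a half turn about z gives the same grasp; the last joint's range is limited). The gripper opens to 88 mm and grips with 3 to 60 N. Pads are 20 mm wide; open, the fingers measure 115 mm over their backs; the gripper's body (75 mm by 178 mm) begins 61 mm behind the grasp point.
Start: joints at [-1.227, 0.477, 0.022, 1.555, -0.011, 1.109, -0.083], TCP at [294.694, 607.292, 200.164] pointing down, gripper open.
Joint ranges: [-2.96, 2.96], [-0.34, 2.1], [-1.41, 1.46], [0.24, 2.44], [-1.37, 4.51], [0.17, 1.92], [-2.96, 2.96]. Speed limits (rad/s): [2.39, 2.39, 3.14, 3.14, 3.14, 3.14, 3.14].

INTERFACE

Orientations are given as a unit quaternion [w, x, y, z].
In Python, from rig import get_state, eyes, finish_job gives the robot as it stands.
- The arm moves only by the tool carry_out, never from a script. Its argument "increments" is a list of rows, each a list of 3 entries, a list of its own where there are three numbers: the finger opening in cm, from 0 to 8.78, then the shift along the world's x, y, z in cm, then the turn about the world's z in degrees. A call has 1 to 8 rows; each row shifts and turns the commanded pose from where the row before left it; what a row does not reach is not made up. A row lasts 1/12 s, in which the tool goes at most 41.7 mm and 7.16 degrees, less where a joint would pass 70% of its speed; a pose out of reach is approached as far as the arm can. A call is refused whole if a number of a shift passes 4.17 or a number of a turn 7.16, either way. A call with a gripper value outside its range is refused whole. The fingers move at their own pace and stop on an object; the grip force is fixed at half the most. Time passes only in rows, so rows that do not move let the fingers close. It gives the time, the measured TCP pose, the force, the opening and the grip force at its end, in the units of the state.
- get_state(): the state, without advancing time (a new reading comes with each control period).
- eyes.get_image(name): name is "scene" or "top" or "wrist"; returns the picture (480x640x3 uint8, blue, green, red); there is no depth.
- eyes.camera_model(name): a dict with "vfov" (degrees; the focal length in pixels is half the picture's height over the tangent of half this angle, whatever the lens; pixels are square), "cx", "cy" (the principal point, pixels), "D" ([k1, k2, p1, p2, k3] as OpenCV has them; the pictures are not rectified), "rvec" (rotation vector, rad) and "tvec" (3), from world to camera coordinates, as OpenCV has them; the wrist camera has in their place "T_tool_cam" (4x4, takes a point from camera to tool coordinates, whose origin is the TCP and whose axes are the flange's). Camera axes: x right, y down, z forward; pixel columns grow to the right and rows downward; lengths in mm; the calibration is good to about 2 mm. A picture is of the moment at which its call begins: read the wrist's pose just before it. camera_model takes no time and is no camera call.
- finish_job(): hands the job in; it is judged then, once.
The state is a dict: "clock": time; "joints": joint angles; "joint_velocities": joint speeds; "tau": joint torques, N m; "eef_pos": TCP position; "orientation": TCP orientation; "force": force on the tool from outside, world axes, zero at the start; "wrist_torque": the same for the moment, N m; "opening": finger opening in mm; "grasp_force": force on a finger pad.
Only numpy, scipy, OpenCV 4.12 (cv2) and the standard library are available. Lean on these libraries where they do the work, as an engineer would, in place of code of your own. Each camera call takes 0.05 s, during which the arm holds its last target. There are 200 camera calls.

TASK

Raise the yellow bench light's stiff arm until it points along the line of the red clip on its dial (not the blue one), let go of it and make sure that the arm stays there. Leave the red clip where it is.

Things in the scene. Friction and masses are not known exactly. Their poses are not given: they have to be found in the camera images.
- light_pivot (a point): Pivot of a small bench light fixed to the worktop (dark foot 90 x 130 mm, 16 high), 85 mm up. x: the level pivot axis, away from the robot, give or take the light's yaw (up to 0.4 rad); y: level, to the robot's left, where the arm points at angle 0; z up. Fixed white dial disc, diameter 120, faces the robot, 16 to 19 mm out along -x; a red and, higher, a blue clip on its rim.
- light_head (a point): Centre of the light's head: yellow drum with dark ribs and flat black ends, diameter 36 mm, 44 long along the pivot's axis x; fixed to the arm (bar 10 x 12 mm), 150 mm from the pivot. Its y axis points out along the arm. It can be pinched from above by its flat ends and led in an arc about the pivot; it may turn between the pads while the gripper stays upright.
- red_marker (a point): Middle of the red clip on the dial's rim: 10 x 28 x 12 mm (across the dial, radially, along the rim), 66 mm from the pivot's axis and 17.5 mm to -x of the pivot. Its y axis points radially out from the pivot's axis: the direction the arm must take. Friction keeps the clip on the dial; the arm passes behind the dial without touching it.
- light_arm (a joint): Angle of the arm above level, rad: 0 level, 1.57 straight up, 1.75 the stop; it starts low, below the red clip. Friction (0.45 N m, against at most 0.25 N m of weight) holds the arm wherever it is left; raising it takes about 5 N at the head.

How it is judged:
By the outcome, as a careful person would: the job done as asked, in the order asked, and still so for the second after the job is handed in, with the robot touching nothing.
It also fails if it takes over 32 s, if anything falls off the work surface, if the arm or the gripper's body presses on something with over 40 N, if the wrist force passes 120 N, or if a joint passes its speed limit or range.

## Working session

There is one attempt and no reset: what is moved stays moved. The work goes in short steps, Python scripts to look and compute and a tool call to move; the robot and the scene stay as the last step left them, time stands still between calls to the robot, and variables do not carry over. Pictures are saved under pics/ and viewed, at most 10 in all, crops included, and the job is handed in when it is done.

Besides the shell and the picture viewer there is one more tool, called after "Request:" by a JSON object that holds its "op" and its "data", one argument or row to a line. carry_out: Moves the arm, as the interface text tells. Its arguments: {"type":"object","properties":{"increments":{"type":"array","items":{"type":"array"}}},"required":["increments"]}

```bash
mkdir -p pics
python3 - <<'E'
from rig import get_state, eyes
import cv2, pickle
s=get_state(); print(s)
d={}
for n in("scene","top","wrist"):
    im=eyes.get_image(n); m=eyes.camera_model(n); d[n]=(im,m); print(n,m); cv2.imwrite(f"pics/{n}0.png",im)
pickle.dump((s,d),open("d0.pkl","wb"))
E
```

```text
{'clock': 0.0, 'joints': array([-1.22712903,  0.47777246,  0.02230297,  1.55642016, -0.01149828,
        1.1092997 , -0.08309165]), 'joint_velocities': array([-0.00143395, -0.00095349,  0.00010082, -0.00063215,  0.00065775,
       -0.00126116, -0.00051674]), 'tau': array([-3.41762880e-04, -5.82842445e+01,  1.53403323e+00, -2.72610658e+01,
       -5.44552621e-02,  1.68143370e-02,  1.53018736e-04]), 'eef_pos': array([294.39512938, 606.71700681, 199.21279521]), 'orientation': array([-1.41880640e-04,  2.23936518e-01,  9.74603330e-01, -8.74635663e-04]), 'force': array([0.66851353, 0.00311205, 0.31115776]), 'wrist_torque': array([0.03324307, 0.00442794, 0.0156154 ]), 'grasp_force': 0.0, 'opening': 87.81203362595411}
scene {'vfov': 44.018120175014346, 'cx': 317.3571491279757, 'cy': 239.62719503311328, 'D': array([-0.13643149,  0.        ,  0.        ,  0.        ,  0.        ]), 'rvec': array([ 2.23097335, -0.65323027,  0.31696715]), 'tvec': array([-453.92693338,  315.17067792,  706.19218043])}
top {'vfov': 42.003509939591765, 'cx': 314.3433088780654, 'cy': 245.74653745310195, 'D': array([-0.21185795,  0.        ,  0.        ,  0.        ,  0.        ]), 'rvec': array([ 2.12792607, -2.09605611,  0.22457155]), 'tvec': array([ 12.33316725, 556.19612872, 879.75479747])}
wrist {'vfov': 71.28231484255642, 'cx': 322.945339022585, 'cy': 240.13388719267476, 'D': array([-0.02671517,  0.        ,  0.        ,  0.        ,  0.        ]), 'T_tool_cam': array([[-2.81933311e-04, -9.53584778e-01, -3.01124544e-01,
         8.38923708e+01],
       [ 9.99999783e-01, -4.48186506e-04,  4.83024659e-04,
         8.40950813e-01],
       [-5.95564919e-04, -3.01124342e-01,  9.53584698e-01,
        -1.85358668e+02],
       [ 0.00000000e+00,  0.00000000e+00,  0.00000000e+00,
         1.00000000e+00]])}
```

View pics/scene0.png

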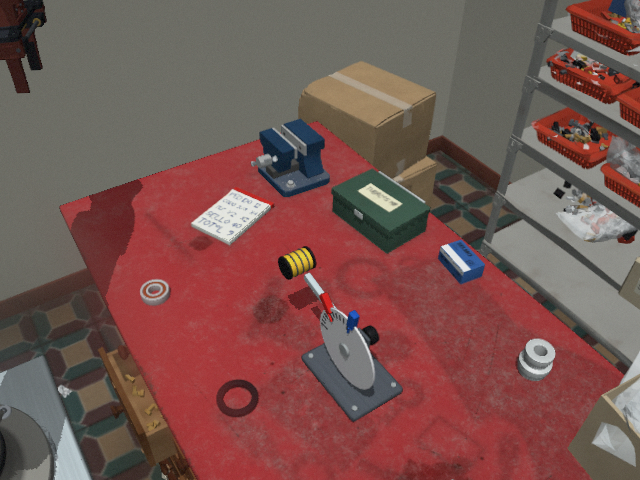

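View pics/top0.png

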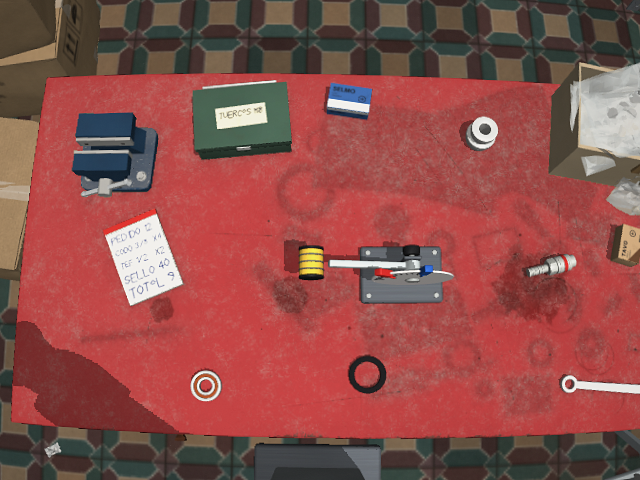

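Scene: head at (297,262), red clip near (327,305), blue near (353,320), and dial centre about (347,350). Top: head (311,263), red clip (384,272), blue (427,269). I'll zoom in and measure.

Run:
```python
import cv2,pickle,numpy as np
s,d=pickle.load(open("d0.pkl","rb"))
a=d["scene"][0][235:425,260:420]; b=d["top"][0][230:310,290:460]
a=cv2.resize(a,None,fx=3,fy=3,interpolation=cv2.INTER_CUBIC); b=cv2.resize(b,None,fx=4.7,fy=4.7,interpolation=cv2.INTER_CUBIC)
cv2.imwrite("pics/a.png",a);cv2.imwrite("pics/b.png",b)
for n in("scene","top"):
    im=d[n][0]; h=cv2.cvtColor(im,cv2.COLOR_BGR2HSV); r=(slice(235,425),slice(260,420)) if n=="scene" else (slice(230,310),slice(290,460))
    for c,lo,hi in(("yel",(20,120,120),(35,255,255)),("blue",(105,150,80),(125,255,255)),("red",(0,225,150),(4,255,255))):
        m=np.zeros(h.shape[:2],np.uint8); m[r]=cv2.inRange(h,lo,hi)[r]
        k,l,st,ce=cv2.connectedComponentsWithStats(m)
        print(n,c,[(st[i].tolist(),ce[i].round(1).tolist()) for i in range(1,k) if st[i,4]>8])
for p in((305,327),(310,331)): print(cv2.cvtColor(d["scene"][0],cv2.COLOR_BGR2HSV)[p])
```

```text
scene yel [([284, 248, 29, 27, 386], [299.4, 260.0])]
scene blue [([347, 310, 12, 23, 167], [351.9, 320.1])]
scene red []
top yel [([300, 248, 23, 6, 107], [311.1, 250.5]), ([300, 254, 23, 7, 130], [310.9, 257.0]), ([300, 261, 23, 7, 132], [311.0, 264.1]), ([300, 269, 23, 6, 115], [311.3, 271.1])]
top blue [([420, 265, 13, 12, 81], [427.2, 269.7])]
top red []
[  1 210 203]
[110   6 127]
```

View pics/a.png

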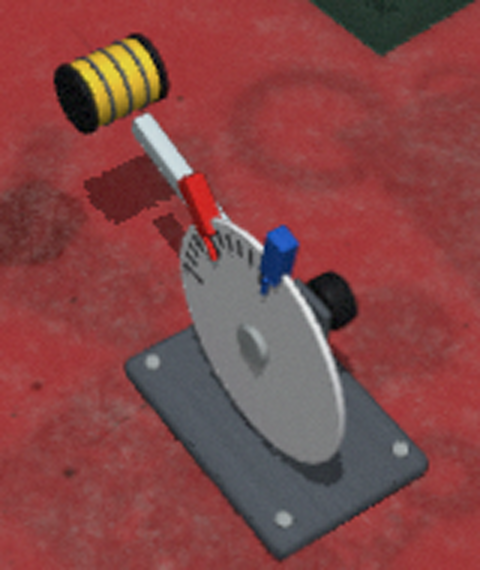

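View pics/b.png

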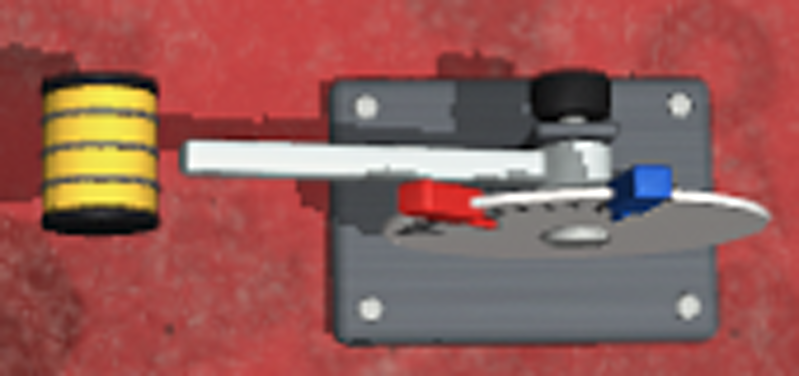

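Both crops agree: hub at scene (344.3,350) and top (413,280.2), with the foot bolts visible. The clips straddle the rim.

```bash
cat > g.py <<'E'
import cv2,numpy as np
def ray(m,p):
    f=240/np.tan(np.radians(m["vfov"]/2)); K=np.array([[f,0,m["cx"]],[0,f,m["cy"]],[0,0,1]])
    u=cv2.undistortPoints(np.array([[p]],float),K,m["D"])[0,0]; R=cv2.Rodrigues(m["rvec"])[0]
    d=R.T@np.array([u[0],u[1],1]); return -R.T@m["tvec"],d/np.linalg.norm(d)
def plane(m,p,n,c):
    o,d=ray(m,p); return o+d*((c-n@o)/(n@d))
def tri(m1,p1,m2,p2):
    o,d=ray(m1,p1);q,e=ray(m2,p2)
    t=np.linalg.lstsq(np.c_[d,-e],q-o,rcond=None)[0]; a=o+t[0]*d;b=q+t[1]*e
    return (a+b)/2,np.linalg.norm(a-b)
def red(im,r):
    b,g,rr=[im[...,i].astype(int) for i in range(3)]
    m=np.zeros(im.shape[:2],np.uint8); m[r]=((rr>120)&(g<rr*.22)&(b<rr*.25))[r]
    k,l,st,ce=cv2.connectedComponentsWithStats(m); i=1+np.argmax(st[1:,4]); return l==i,st[i],ce[i]
E
python3 - <<'E'
import pickle
from g import *
np.set_printoptions(precision=1,suppress=True)
s,d=pickle.load(open("d0.pkl","rb")); S=d["scene"][1];T=d["top"][1]
print("cams",ray(S,(320,240))[0],ray(T,(320,240))[0])
z=np.array([0,0,1.]); B=[plane(T,(u/4.7+290,v/4.7+230),z,18) for u,v in((366,106),(680,104),(370,308),(688,306))]
Bs=[plane(S,(u/3+260,v/3+235),z,18) for u,v in((152,362),(400,449),(284,519))]
print(B,Bs)
e=(B[0]-B[1])+(B[2]-B[3]); f=(B[0]-B[2])+(B[1]-B[3]); print("yaw",np.arctan2(-e[0],e[1]),np.arctan2(f[1],f[0]),np.mean(B,0))
print("head",tri(S,(297,262.7),T,(311.3,262.6)))
print("hub",tri(S,(344.3,350),T,(413,280.2)))
print("bluetop", tri(S,(260+284/3,235+235/3),T,(290+648/4.7,230+178/4.7)))
for n,r in(("scene",(slice(285,330),slice(315,340))),("top",(slice(262,285),slice(370,400)))):
    m,st,ce=red(d[n][0],r); print(n,st,ce)
    for v in range(st[1],st[1]+st[3]): print(v,"".join(".#"[int(x)] for x in m[v,st[0]:st[0]+st[2]]))
E
```

```text
cams [ 196.8 -503.5  715.5] [360.9  21.5 976.1]
[array([554.9, -63.3,  18. ]), array([ 557.2, -169.2,   18. ]), array([487.2, -64.5,  18. ]), array([ 488.9, -170.4,   18. ])] [array([486.3, -67.3,  18. ]), array([ 556.4, -171.7,   18. ]), array([ 489., -173.,   18.])]
yaw 0.0189332118532359 0.01772429804127395 [ 522.1 -116.9   18. ]
head (array([520.2,  24.7, 112.6]), np.float64(0.12975703117223147))
hub (array([ 502.1, -123.6,   82.3]), np.float64(0.4664849804103427))
bluetop (array([ 506.9, -131.3,  161. ]), np.float64(1.221458560724029))
scene [321 293  11  20 111] [326.6 301.3]
293 ....##.....
294 ..#####....
295 ########...
296 ########...
297 .#######...
298 .########..
299 ..#######..
300 ..########.
301 ...#######.
302 ...#######.
303 ...#######.
304 ....#######
305 ....#######
306 .....######
307 .....####..
308 .....###...
309 ......##...
310 ......###..
311 ........#..
312 .......####
top [375 269  20   9 102] [383.3 272.7]
269 .####..#####........
270 #####..#########....
271 #####..########.....
272 #####..#######......
273 #####..#######......
274 ######.########.....
275 ..###############...
276 ..........########..
277 ...............#####
```

Run:
```python
import cv2,pickle,numpy as np
s,d=pickle.load(open("d0.pkl","rb"))
a=cv2.resize(d["scene"][0][285:325,312:362],None,fx=8,fy=8,interpolation=cv2.INTER_CUBIC)
b=cv2.resize(d["top"][0][260:290,365:440],None,fx=8,fy=8,interpolation=cv2.INTER_CUBIC)
o=np.zeros((560,600,3),np.uint8); o[:320,:400]=a; o[320:,:]=b
cv2.imwrite("pics/z.png",o)
```

```text
(no output)
```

View pics/z.png

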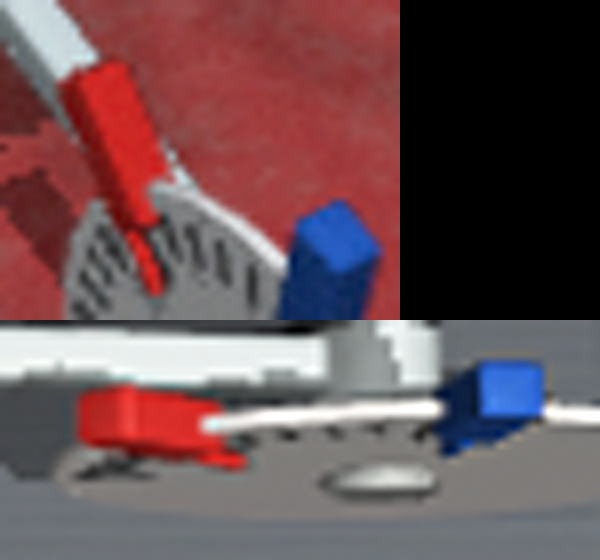

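Clip outer end centre: scene (323.7,293.9), top about (378.4,272.5). Needle tip: scene (331.7,321.5), top (395.4,277.9).

Run:
```python
import pickle
from g import *
np.set_printoptions(precision=1,suppress=True)
s,d=pickle.load(open("d0.pkl","rb")); S=d["scene"][1];T=d["top"][1]
yaw=.018; X=np.array([np.cos(yaw),np.sin(yaw),0]);Y=np.array([-X[1],X[0],0]); P=np.array([522.5,-122,85])
def show(n,p):
    q=p-P; a=q@Y; print(n,p,"off x %.1f r %.1f ang %.3f"%(q@X,np.hypot(a,q[2]),np.arctan2(q[2],a)))
for n,a,b in(("end",(323.7,293.9),(378.4,272.5)),("tip",(331.75,321.5),(395.4,277.9)),("head",(297,262.7),(311.3,262.6)),("hub",(344.3,350),(413,280.2))):
    p,g=tri(S,a,T,b); show(n+" gap %.1f"%g,p)
for n,p,off in(("tip",(331.75,321.5),-20),("nstart",(328.3,314),-20),("end",(323.7,293.9),-17.5)): show(n+" plane",plane(S,p,X,X@P+off))
# dial ellipse centre -> pivot
im=d["scene"][0]; o=im.astype(int); h=cv2.cvtColor(im,cv2.COLOR_BGR2HSV)
m=np.zeros(h.shape[:2],np.uint8); m[300:395,318:378]=cv2.inRange(h,(0,0,120),(180,45,170))[300:395,318:378]
k,l,st,ce=cv2.connectedComponentsWithStats(m); i=1+np.argmax(st[1:,4]); print(st[i])
c=max(cv2.findContours((l==i).astype(np.uint8),0,1)[0],key=len); pts=np.array([plane(S,tuple(map(float,p[0])),X,X@P-19)-P for p in c]); yz=np.c_[pts@Y,pts[:,2]]
c0=np.zeros(2)
from scipy.optimize import least_squares
r=least_squares(lambda v:np.hypot(yz[:,0]-v[0],yz[:,1]-v[1])-v[2],[0,0,60],loss="soft_l1"); print("circle rel P",r.x,np.median(abs(r.fun)))
```

```text
end gap 2.0 [503.9 -67.3 139.2] off x -17.7 r 77.3 ang 0.778
tip gap 0.8 [500.5 -93.9 112. ] off x -21.5 r 39.3 ang 0.759
head gap 0.1 [520.2  24.7 112.6] off x 0.4 r 149.2 ang 0.186
hub gap 0.5 [ 502.1 -123.6   82.3] off x -20.4 r 2.9 ang -1.992
tip plane [502.  -92.6 110. ] off x -20.0 r 38.9 ang 0.699
nstart plane [501.8 -84.2 117.1] off x -20.0 r 49.8 ang 0.699
end plane [504.  -68.7 140.8] off x -17.5 r 77.4 ang 0.805
[ 321  308   54   81 2062]
circle rel P [-6.  -2.5 55.6] 3.4008768082633125
```

Request:
{"op": "carry_out", "data": {
  "increments": [
    [8.78,[1.41,-3.64,0],-3.94],
    [8.78,[1.41,-3.64,0],-3.94],
    [8.78,[1.41,-3.64,0],-3.94],
    [8.78,[1.41,-3.64,0],-3.94],
    [8.78,[1.41,-3.64,0],-3.94],
    [8.78,[1.41,-3.64,0],-3.94],
    [8.78,[1.41,-3.64,0],-3.94],
    [8.78,[1.41,-3.64,0],-3.94]
  ]
}}

```text
clock: 0.82
eef_pos: [407.7, 314.1, 200.1]
orientation: [-0.0, 0.482, 0.876, -0.0]
force: [0.9, -0.8, 0.6]
opening: 87.7
grasp_force: 0.0
```

Request:
{"op": "carry_out", "data": {
  "increments": [
    [8.78,[1.41,-3.64,0],-3.94],
    [8.78,[1.41,-3.64,0],-3.94],
    [8.78,[1.41,-3.64,0],-3.94],
    [8.78,[1.41,-3.64,0],-3.94],
    [8.78,[1.41,-3.64,0],-3.94],
    [8.78,[1.41,-3.64,0],-3.94],
    [8.78,[1.41,-3.64,0],-3.94],
    [8.78,[1.41,-3.64,0],-3.94]
  ]
}}

```text
clock: 1.48
eef_pos: [520.5, 23.1, 200.3]
orientation: [-0.0, 0.702, 0.713, 0.0]
force: [0.1, 0.6, 0.0]
opening: 87.7
grasp_force: 0.0
```

Request:
{"op": "carry_out", "data": {
  "increments": [
    [8.78,[0,0,0],0],
    [8.78,[0,0,0],0]
  ]
}}

```text
clock: 1.65
eef_pos: [520.5, 22.4, 200.1]
orientation: [0.0, 0.702, 0.712, -0.0]
force: [-0.5, 0.6, 0.0]
opening: 87.5
grasp_force: 0.0
```

```bash
cat >> g.py <<'E'
def wray(m,s,p):
    from scipy.spatial.transform import Rotation as Ro
    f=240/np.tan(np.radians(m["vfov"]/2)); K=np.array([[f,0,m["cx"]],[0,f,m["cy"]],[0,0,1]])
    u=cv2.undistortPoints(np.array([[p]],float),K,m["D"])[0,0]; q=np.asarray(s["orientation"])
    R=Ro.from_quat(q[[1,2,3,0]]).as_matrix(); Tc=m["T_tool_cam"]
    d=R@Tc[:3,:3]@np.array([u[0],u[1],1]); return s["eef_pos"]+R@Tc[:3,3],d/np.linalg.norm(d)
E
python3 - <<'E'
from rig import get_state,eyes
from g import *
s=get_state(); im=eyes.get_image("wrist"); m=eyes.camera_model("wrist"); cv2.imwrite("pics/w1.png",im)
h=cv2.cvtColor(im,cv2.COLOR_BGR2HSV); k=cv2.morphologyEx(cv2.inRange(h,(20,120,110),(35,255,255)),cv2.MORPH_CLOSE,np.ones((15,15)))
n,l,st,ce=cv2.connectedComponentsWithStats(k); i=1+np.argmax(st[1:,4]); x,y,w,hh,a=st[i]; print(st[i],ce[i])
for p in((x+w/2,y+hh/2),(x,y+hh/2),(x+w,y+hh/2)):
    o,d=wray(m,s,p); print(o+d*((112-o[2])/d[2]))
E
```

```text
[ 343  436  193   21 1932] [430.74223602 448.34989648]
[ 649.65939678 -212.10997241  112.        ]
[ 545.11326367 -212.55156481  112.        ]
[ 756.5456141  -213.10396011  112.        ]
```

View pics/w1.png

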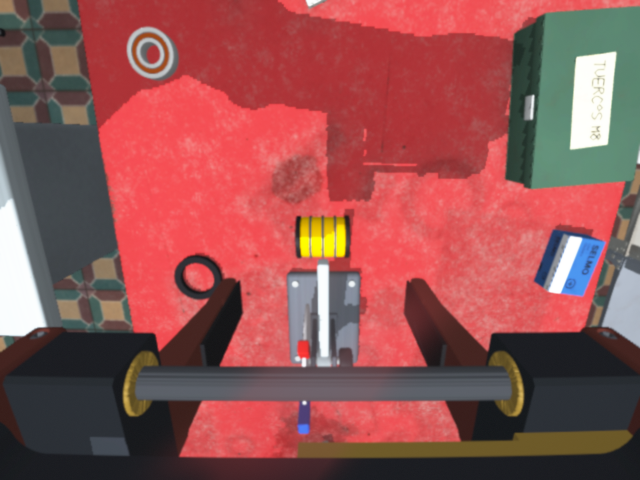

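The wrist view shows the head centred between the fingers at (322,237), with nothing in the way of the descent.

Request:
{"op": "carry_out", "data": {
  "increments": [
    [8.78,[0,0.23,-2.7],0],
    [8.78,[0,0,-2.7],0],
    [8.78,[0,0,-2.7],0],
    [8.78,[0,0,-2.6],0],
    [8.78,[0,0,0],0],
    [4.0,[0,0,0],0],
    [4.0,[0,0,0],0],
    [4.0,[0,0,0],0]
  ]
}}

```text
clock: 2.37
eef_pos: [521.5, 28.0, 94.8]
orientation: [0.001, 0.7, 0.714, 0.001]
force: [0.2, -0.6, 0.3]
opening: 71.3
grasp_force: 0.0
```

Request:
{"op": "carry_out", "data": {
  "increments": [
    [3.5,[0,0,0],0],
    [3.5,[0,0,0],0],
    [3.5,[0,0,0],0],
    [3.5,[0,0,0],0]
  ]
}}

```text
clock: 2.7
eef_pos: [520.5, 27.3, 93.6]
orientation: [0.0, 0.7, 0.714, 0.0]
force: [-4.7, -0.9, 2.5]
opening: 44.6
grasp_force: 3.6
```

Request:
{"op": "carry_out", "data": {
  "increments": [
    [0,[0,0,0],0],
    [0,[0,0,0],0],
    [0,[0,0,0],0],
    [0,[0,0,0],0]
  ]
}}

```text
clock: 3.03
eef_pos: [520.1, 27.3, 93.1]
orientation: [-0.0, 0.7, 0.714, -0.0]
force: [-2.0, 0.8, 2.6]
opening: 43.6
grasp_force: 30.0
```

Request:
{"op": "carry_out", "data": {
  "increments": [
    [0,[0,-0.24,1.07],0],
    [0,[0.01,-0.32,1.05],0],
    [0,[0.01,-0.39,1.02],0],
    [0,[0.01,-0.47,0.99],0],
    [0,[0.01,-0.54,0.95],0],
    [0,[0.01,-0.61,0.91],0],
    [0,[0.01,-0.67,0.87],0],
    [0,[0.01,-0.73,0.81],0]
  ]
}}

```text
clock: 3.7
eef_pos: [520.9, -14.5, 170.6]
orientation: [0.001, 0.701, 0.713, -0.0]
force: [5.0, -4.3, -13.8]
opening: 43.6
grasp_force: 30.0
```

Request:
{"op": "carry_out", "data": {
  "increments": [
    [0,[0,0,0],0],
    [0,[0,0,0],0],
    [0,[0,0,0],0]
  ]
}}

```text
clock: 3.95
eef_pos: [521.0, -14.4, 170.6]
orientation: [0.001, 0.701, 0.713, -0.0]
force: [1.3, -5.7, -2.9]
opening: 43.4
grasp_force: 30.0
```

Run:
```python
from rig import get_state,eyes
import cv2,numpy as np,pickle
s=get_state();a=eyes.get_image("scene");b=eyes.get_image("top");pickle.dump((s,a,b),open("d1.pkl","wb"))
A=cv2.resize(a[225:365,270:390],None,fx=4,fy=4,interpolation=cv2.INTER_CUBIC)
cv2.imwrite("pics/s1.png",A)
```

```text
(no output)
```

View pics/s1.png

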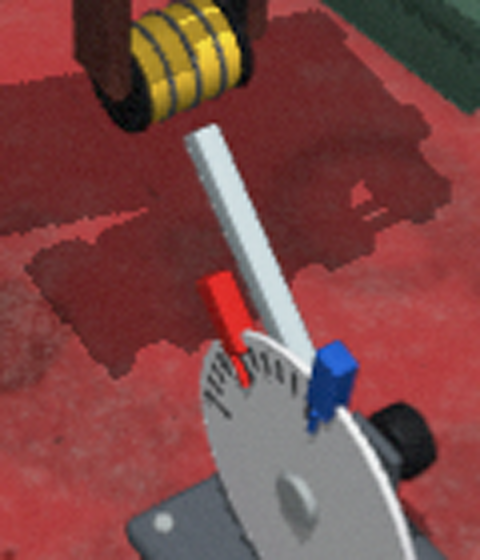

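The arm (ridge about (205,150)→(290,330) in the crop) now looks nearly parallel to the red clip. I'll compare their directions numerically.

```bash
cat > cmp.py <<'E'
import pickle,sys
from g import *
_,d=pickle.load(open("d0.pkl","rb")); S=d["scene"][1];T=d["top"][1]
s,a,b=pickle.load(open(sys.argv[1],"rb"))
yaw=.018; X=np.array([np.cos(yaw),np.sin(yaw),0]);Y=np.array([-X[1],X[0],0]); P=np.array([522.5,-122,85])
def inpl(M,p,off):
    q=plane(M,p,X,X@P+off)-P; return np.array([q@Y,q[2]])
def lined(M,pts,off):
    pts=np.array(pts,float); vx,vy,x0,y0=cv2.fitLine(pts.astype(np.float32),cv2.DIST_HUBER,0,.01,.01).ravel()
    L=len(pts)/2; u=inpl(M,(x0-vx*L,y0-vy*L),off); v=inpl(M,(x0+vx*L,y0+vy*L),off); w=v-u; w*=np.sign(w[1])
    n=np.array([-w[1],w[0]])/np.hypot(*w); return "ang %.3f  dist-from-pivot %.1f"%(np.arctan2(w[1],w[0]),n@u)
sub=8
def edges(f,v0,v1,c0,c1,th):
    g=cv2.GaussianBlur(f,(3,3),.6); L=[];R=[]
    for v in range(v0,v1):
        x=np.arange(c0,c1,1/sub); y=np.interp(x,np.arange(f.shape[1]),g[v]); i=np.where(y>th)[0]
        if len(i): L.append((x[i[0]],v));R.append((x[i[-1]],v))
    return L,R
white=a.min(2).astype(np.float32)                       # arm: min channel high
L,R=edges(white,264,302,312,352,95); print("arm L",lined(S,L,-5),"| R",lined(S,R,5)); print(L[::9],R[::9])
f=a[...,2].astype(np.float32)-3.2*np.maximum(a[...,1],a[...,0])
L,R=edges(f,297,307,316,336,25); print("clip L",lined(S,L,-22.5),"| R",lined(S,R,-12.5)); print(L[::2],R[::2])
L,R=edges(f,315,321,324,336,0); print("needle",L,R,lined(S,[((l[0]+r[0])/2,l[1]) for l,r in zip(L,R)],-20) if len(L)>2 else "")
E
python3 cmp.py d1.pkl
```

```text
arm L ang 0.746  dist-from-pivot -1.7 | R ang 0.741  dist-from-pivot 5.5
[(np.float64(318.0), 264), (np.float64(321.875), 273), (np.float64(325.75), 282), (np.float64(329.75), 291), (np.float64(333.625), 300)] [(np.float64(327.75), 264), (np.float64(331.625), 273), (np.float64(335.625), 282), (np.float64(339.5), 291), (np.float64(343.625), 300)]
clip L ang 0.750  dist-from-pivot -0.9 | R ang 0.894  dist-from-pivot -4.6
[(np.float64(319.5), 297), (np.float64(320.5), 299), (np.float64(321.375), 301), (np.float64(322.25), 303), (np.float64(323.0), 305)] [(np.float64(329.125), 297), (np.float64(330.0), 299), (np.float64(330.75), 301), (np.float64(331.625), 303), (np.float64(332.5), 305)]
needle [(np.float64(328.0), 315), (np.float64(328.75), 316), (np.float64(329.125), 317), (np.float64(329.625), 318), (np.float64(329.75), 319), (np.float64(330.125), 320)] [(np.float64(329.5), 315), (np.float64(330.125), 316), (np.float64(330.375), 317), (np.float64(331.125), 318), (np.float64(331.375), 319), (np.float64(331.25), 320)] ang 0.836  dist-from-pivot -6.1
```

```bash
cat >> cmp.py <<'E'
print("---")
th=.743; n=np.array([-np.sin(th),np.cos(th)]); t=np.array([np.cos(th),np.sin(th)])
def mid(L,R,ol,orr):
    for l,r in list(zip(L,R))[::3]:
        # compare edges at same radius
        u=inpl(S,l,ol);v=inpl(S,r,orr); print("r %.0f/%.0f d %.1f/%.1f"%(u@t,v@t,u@n,v@n),end="; ")
    print()
for o in(5,6): mid(*edges(white,264,302,312,352,95),-o,o)
mid(*edges(f,295,311,316,336,15),-22.5,-12.5)
for p in((323.7,293.9),(331.75,321.5),(328.3,314)): print([ (round(float(q@t)),round(float(q@n),1)) for q in[inpl(S,p,-17.5),inpl(S,p,-20)]])
for p in((378.4,272.5),(395.4,277.9)): print("top",[ (round(float(q@t)),round(float(q@n),1)) for q in[inpl(T,p,-17.5),inpl(T,p,-20)]])
E
python3 cmp.py d1.pkl | sed -n '/---/,$p'
```

```text
---
r 116/111 d -1.2/5.5; r 111/106 d -1.0/5.3; r 107/102 d -2.3/5.8; r 103/98 d -1.4/5.3; r 99/93 d -3.1/5.1; r 94/89 d -1.0/5.3; r 90/85 d -1.6/5.5; r 85/80 d -1.8/5.3; r 81/76 d -1.2/5.1; r 77/71 d -1.4/5.3; r 72/67 d -1.6/5.2; r 68/63 d -1.4/6.0; r 63/58 d -1.6/5.9; 
r 116/111 d 1.0/3.3; r 112/106 d 1.1/3.2; r 107/102 d -0.1/3.7; r 103/98 d 0.8/3.2; r 99/93 d -0.9/3.0; r 94/89 d 1.2/3.2; r 90/84 d 0.6/3.4; r 86/80 d 0.4/3.2; r 81/76 d 1.0/3.0; r 77/71 d 0.8/3.2; r 72/67 d 0.6/3.0; r 68/62 d 0.8/3.9; r 64/58 d 0.6/3.8; 
r 78/73 d 1.4/6.0; r 74/69 d -1.5/6.2; r 70/65 d -1.3/5.6; r 65/60 d -1.1/5.8; r 61/57 d -1.3/-6.4; r 56/53 d 1.5/-10.7; 
[(77, 4.8), (78, 10.4)]
[(38, -7.5), (39, -1.7)]
[(49, -8.0), (50, -2.2)]
top [(73, -1.9), (84, 8.0)]
top [(18, -17.0), (30, -6.9)]
```

The clip's edges straddle the arm's centre line (clip mid 2.25 mm, arm mid 1.9 mm), so the arm is within about 0.01 rad. I'll release, retreat and check from the robot's side with the wrist camera.

Request:
{"op": "carry_out", "data": {
  "increments": [
    [5.5,[0,0,0],0],
    [6.5,[0,0,0],0],
    [7.5,[0,0,0],0],
    [8.78,[0,0,0],0],
    [8.78,[0,0,0],0],
    [8.78,[0,0,0],0],
    [8.78,[0,0,0],0],
    [8.78,[0,0,0],0]
  ]
}}

```text
clock: 4.72
eef_pos: [521.0, -12.4, 169.9]
orientation: [-0.0, 0.7, 0.714, -0.0]
force: [0.6, -0.1, -0.1]
opening: 87.7
grasp_force: 0.0
```

Request:
{"op": "carry_out", "data": {
  "increments": [
    [8.78,[0,0,1.5],0],
    [8.78,[0,0,2.5],0],
    [8.78,[0,0,3],0],
    [8.78,[0,0,3],0],
    [8.78,[0,0,0],0]
  ]
}}

```text
clock: 5.13
eef_pos: [524.2, -12.7, 275.4]
orientation: [0.003, 0.701, 0.713, 0.004]
force: [1.2, 0.5, -0.4]
opening: 87.5
grasp_force: 0.0
```

```bash
python3 - <<'E'
from rig import get_state,eyes
import pickle
s=get_state();a=eyes.get_image("scene");b=eyes.get_image("top");pickle.dump((s,a,b),open("d2.pkl","wb"))
print(s["eef_pos"],s["joints"])
E
python3 cmp.py d2.pkl | grep -v float
```

```text
[524.17321082 -12.74048645 275.35110859] [-0.55023803  0.15625449  0.52072103  1.8529108  -0.08668789  1.14539649
  0.01852289]
arm L ang 0.750  dist-from-pivot -2.1 | R ang 0.730  dist-from-pivot 6.7
clip L ang 0.692  dist-from-pivot 3.1 | R ang 0.880  dist-from-pivot -3.7
---
r 116/111 d -1.2/5.5; r 111/106 d -0.7/5.3; r 107/102 d -1.6/5.8; r 103/98 d -1.0/5.3; r 99/93 d -3.1/5.1; r 94/89 d -1.0/6.0; r 90/85 d -2.0/5.5; r 85/80 d -1.8/6.4; r 81/76 d -0.8/5.9; r 77/71 d -1.8/6.0; r 72/67 d -1.6/5.5; r 68/63 d -1.0/6.0; r 63/58 d -1.6/5.5; 
r 116/111 d 1.0/3.3; r 112/106 d 1.5/3.2; r 107/102 d 0.6/3.7; r 103/98 d 1.2/3.2; r 99/93 d -0.9/3.0; r 94/89 d 1.2/3.9; r 90/84 d 0.2/3.4; r 86/80 d 0.4/4.3; r 81/76 d 1.3/3.7; r 77/71 d 0.4/3.9; r 72/67 d 0.6/3.4; r 68/62 d 1.2/3.9; r 64/58 d 0.6/3.4; 
r 78/73 d 0.6/6.0; r 74/69 d -1.9/5.8; r 70/65 d -1.7/5.6; r 65/60 d -0.7/5.8; r 61/57 d -1.3/-6.0; r 56/53 d 1.5/-10.7; 
[(77, 4.8), (78, 10.4)]
[(38, -7.5), (39, -1.7)]
[(49, -8.0), (50, -2.2)]
top [(73, -1.9), (84, 8.0)]
top [(18, -17.0), (30, -6.9)]
```

Request:
{"op": "carry_out", "data": {
  "increments": [
    [8.78,[-1.3,-1.2,0],7],
    [8.78,[-1.3,-1.2,0],7],
    [8.78,[-1.3,-1.2,0],7],
    [8.78,[-1.3,-1.2,0],7],
    [8.78,[-1.3,-1.2,0],7],
    [8.78,[-1.3,-1.2,0],7],
    [8.78,[-1.3,-1.2,0],7],
    [8.78,[-0.6,-1,0],7]
  ]
}}

```text
clock: 5.9
eef_pos: [421.5, -107.3, 268.3]
orientation: [-0.002, 0.281, 0.96, -0.0]
force: [0.1, -0.7, -0.3]
opening: 87.8
grasp_force: 0.0
```

Request:
{"op": "carry_out", "data": {
  "increments": [
    [8.78,[0,0,-1.6],7],
    [8.78,[0,0,-1.6],7],
    [8.78,[0,0,-1.6],7],
    [8.78,[0,0,-1.6],7],
    [8.78,[0,0,-1.6],6],
    [8.78,[0,0,0],0],
    [8.78,[0,0,0],0]
  ]
}}

```text
clock: 6.48
eef_pos: [422.6, -106.5, 188.7]
orientation: [-0.002, -0.008, 1.0, -0.0]
force: [-0.3, 0.2, 0.7]
opening: 87.7
grasp_force: 0.0
```

Run:
```python
from rig import get_state,eyes
import pickle,cv2
s=get_state();a=eyes.get_image("wrist");pickle.dump((s,a,eyes.camera_model("wrist")),open("d3.pkl","wb"))
cv2.imwrite("pics/w3.png",a)
```

```text
(no output)
```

View pics/w3.png

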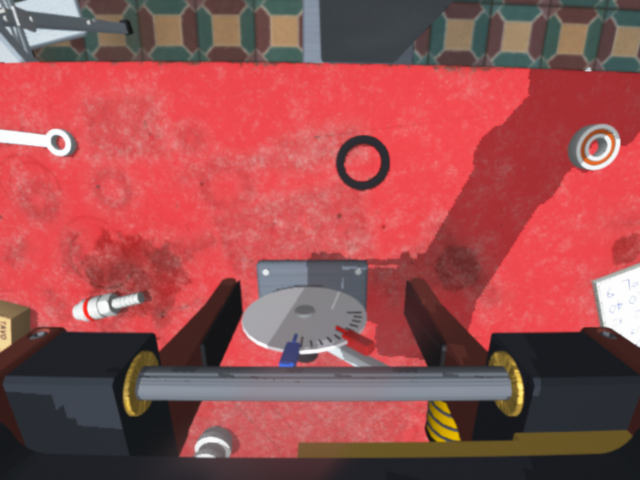

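The wrist picture shows the dial from the front: hub (305,309), red clip (356,341), blue clip (290,352), and the arm just behind the red clip. Zooming.

Run:
```python
import pickle,cv2
s,a,m=pickle.load(open("d3.pkl","rb"))
cv2.imwrite("pics/w3z.png",cv2.resize(a[280:370,280:405],None,fx=6.4,fy=6.4,interpolation=cv2.INTER_CUBIC))
```

```text
(no output)
```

View pics/w3z.png

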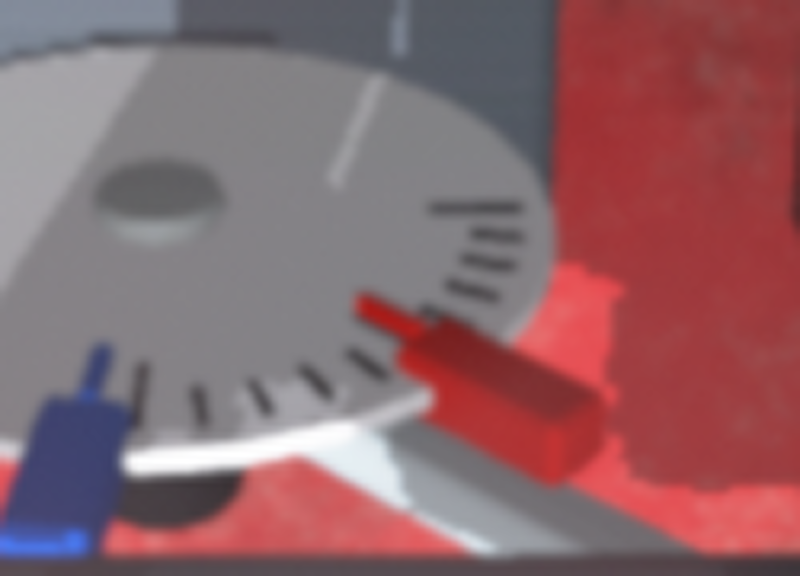

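Run:
```python
import pickle
from g import *
from scipy.optimize import least_squares
s,a,m=pickle.load(open("d3.pkl","rb"))
yaw=.018; X=np.array([np.cos(yaw),np.sin(yaw),0]);Y=np.array([-X[1],X[0],0]); P=np.array([522.5,-122,85])
def ip(p,off):
    o,d=wray(m,s,(p[0]/6.4+280-.42,p[1]/6.4+280-.42)); q=o+d*((X@P+off-X@o)/(X@d))-P; return np.array([q@Y,q[2]])
tk=[(522,208),(524,238),(518,267),(498,298),(388,378),(332,398),(270,414),(207,424),(140,425)]
an=np.radians([0,10,20,30,50,60,70,80,90])
Q=np.array([ip(t,-19) for t in tk])
r=least_squares(lambda v:np.r_[Q[:,0]-v[0]-v[2]*np.cos(an+v[3]),Q[:,1]-v[1]-v[2]*np.sin(an+v[3])],[0,0,50,0]); print("ticks fit c,r,rot",r.x.round(3),"rms",np.sqrt(np.mean(r.fun**2)))
c=r.x[:2]; rot=r.x[3]
def pol(n,p,off):
    q=ip(p,off)-c; print(n,"r %.1f ang %.3f"%(np.hypot(*q),np.arctan2(q[1],q[0])-rot))
for off in(-19.5,-20.5):pol("tip",(362,303),off);pol("nbase",(412,330),off)
# clip front face corners
for n,p in(("in-lo",(452,320)),("in-hi",(400,355)),("out-lo",(604,398)),("out-hi",(545,425))): pol(n,p,-22.5)
pol("front face outer mid",(574,411),-22.5); pol("front face inner mid",(426,337),-22.5)
for o in(-6,-5,5,6):
    u=ip((320,470),o);v=ip((470,547),o);w=v-u; t=np.arctan2(w[1],w[0]); nn=np.array([-w[1],w[0]])/np.hypot(*w); print("arm upper edge off",o,"ang %.3f d %.1f"%(t-rot,nn@(u-c)))
```

```text
ticks fit c,r,rot [-1.0690e+00 -5.1400e-01  5.6536e+01  3.0000e-03] rms 1.301435712734504
tip r 42.0 ang 0.733
nbase r 51.4 ang 0.746
tip r 43.0 ang 0.762
nbase r 52.4 ang 0.769
in-lo r 56.9 ang 0.713
in-hi r 57.7 ang 0.908
out-lo r 82.3 ang 0.736
out-hi r 80.7 ang 0.857
front face outer mid r 81.2 ang 0.796
front face inner mid r 57.0 ang 0.811
arm upper edge off -6 ang 0.702 d 19.9
arm upper edge off -5 ang 0.702 d 18.8
arm upper edge off 5 ang 0.702 d 8.1
arm upper edge off 6 ang 0.702 d 7.1
```

```bash
python3 - <<'E'
from rig import get_state,eyes
from g import *
import pickle
s=get_state();a=eyes.get_image("scene");b=eyes.get_image("top");pickle.dump((s,a,b),open("d4.pkl","wb"))
_,d=pickle.load(open("d0.pkl","rb")); S=d["scene"][1];T=d["top"][1]
yaw=.018; X=np.array([np.cos(yaw),np.sin(yaw),0]);Y=np.array([-X[1],X[0],0]); P=np.array([522.5,-122,85])
def yc(im,r):
    h=cv2.cvtColor(im,cv2.COLOR_BGR2HSV); m=np.zeros(h.shape[:2],np.uint8); m[r]=cv2.inRange(h,(20,120,60),(35,255,255))[r]
    p=cv2.findNonZero(cv2.morphologyEx(m,cv2.MORPH_OPEN,np.ones((2,2)))); R=cv2.minAreaRect(p); return np.array(R[0])+0,R[1:]
for n,(sa,to) in{"old":(d["scene"][0],d["top"][0]),"new":(a,b)}.items():
    ps,rs=yc(sa,(slice(190,290),slice(260,400))); pt,rt=yc(to,(slice(200,320),slice(280,460)))
    p,g=tri(S,ps,T,pt); q=p-P; y=q@Y; print(n,ps,rs,pt,rt,p.round(1),"gap %.1f x %.1f r %.1f ang %.3f"%(g,q@X,np.hypot(y,q[2]),np.arctan2(q[2],y)))
E
python3 cmp.py d4.pkl | grep -v float|head -3
```

```text
old [300.60003662 261.70001221] ((23.25510597229004, 24.59674644470215), 63.43495178222656) [311.5 262. ] ((26.0, 23.0), 90.0) [523.1  23.5 113.3] gap 4.7 x 3.2 r 148.2 ang 0.192
new [320.47387695 243.56877136] ((9.208415031433105, 30.23072624206543), 34.82448959350586) [341.5 251.5] ((29.0, 25.0), 90.0) [527.5 -16.4 177.2] gap 8.4 x 6.9 r 140.1 ang 0.718
arm L ang 0.337  dist-from-pivot 29.6 | R ang 0.051  dist-from-pivot 43.8
clip L ang 1.492  dist-from-pivot -44.4 | R ang 0.880  dist-from-pivot -4.9
---
```

Request:
{"op": "carry_out", "data": {
  "increments": [
    [8.78,[0,1,3],0],
    [8.78,[0,2,3],0],
    [8.78,[0,3.5,3],0],
    [8.78,[0,3.8,1],0],
    [8.78,[0,3.8,0],0],
    [8.78,[0,3.8,0],0],
    [8.78,[0,3.8,0],0],
    [8.78,[0,3.8,0],0]
  ]
}}

```text
clock: 7.3
eef_pos: [424.0, 147.1, 288.3]
orientation: [0.001, -0.008, 1.0, 0.001]
force: [0.4, -0.8, -0.3]
opening: 87.9
grasp_force: 0.0
```

Request:
{"op": "carry_out", "data": {
  "increments": [
    [8.78,[0,3.8,0],0],
    [8.78,[0,3.8,0],0],
    [8.78,[0,3.8,0],0],
    [8.78,[0,3.8,0],0],
    [8.78,[0,0,0],0],
    [8.78,[0,0,0],0]
  ]
}}

```text
clock: 7.8
eef_pos: [423.5, 299.4, 287.3]
orientation: [0.0, -0.011, 1.0, 0.0]
force: [0.1, -0.9, 0.7]
opening: 87.9
grasp_force: 0.0
```

```bash
python3 - <<'E'
from rig import get_state,eyes
from g import *
import pickle
s=get_state();a=eyes.get_image("scene");b=eyes.get_image("top");pickle.dump((s,a,b),open("d5.pkl","wb"))
A=cv2.resize(a[215:365,270:390],None,fx=4,fy=4,interpolation=cv2.INTER_CUBIC);A=A[:600]
B=cv2.resize(b[225:305,310:450],None,fx=2.2,fy=2.2,interpolation=cv2.INTER_CUBIC)
o=np.zeros((600,800,3),np.uint8);o[:,:480]=A;o[:B.shape[0],485:485+B.shape[1]]=B;cv2.imwrite("pics/f.png",o)
E
python3 cmp.py d5.pkl | grep -v float|head -3
```

```text
arm L ang 0.736  dist-from-pivot -0.4 | R ang 0.752  dist-from-pivot 5.0
clip L ang 0.690  dist-from-pivot 3.3 | R ang 0.876  dist-from-pivot -3.6
---
```

View pics/f.png

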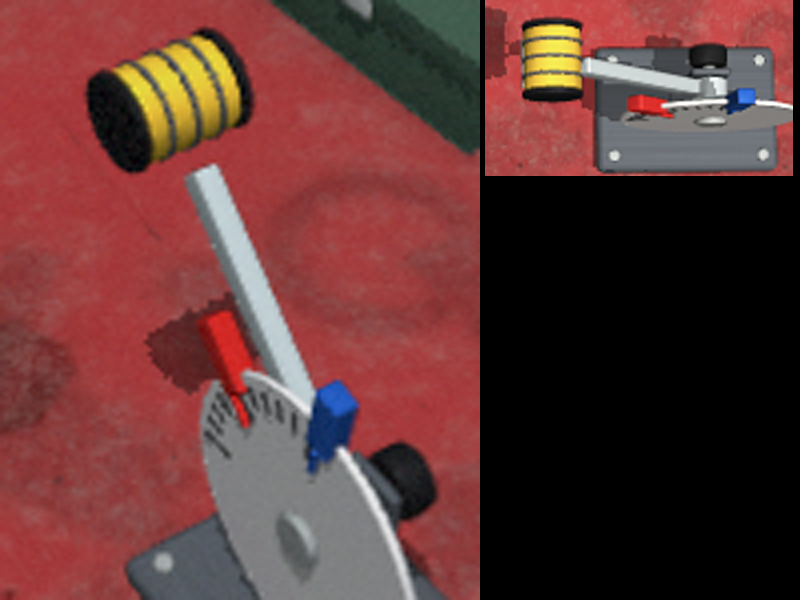

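The final view shows the arm standing free and parallel to the red clip. Head centre: scene (312.4,239.9), top (340.7,251.8).

Run:
```python
from g import *
import pickle
_,d=pickle.load(open("d0.pkl","rb")); S=d["scene"][1];T=d["top"][1]
yaw=.018; X=np.array([np.cos(yaw),np.sin(yaw),0]);Y=np.array([-X[1],X[0],0]); P=np.array([522.5,-122,85])
H=[tri(S,a,T,b) for a,b in(((297,262.7),(311.3,262.6)),((312.4,239.9),(340.7,251.8)))]
for p,g in H:
    q=p-P;y=q@Y; print(p.round(1),"gap %.1f x %.1f r %.1f ang %.3f"%(g,q@X,np.hypot(y,q[2]),np.arctan2(q[2],y)))
u,v=[np.array([(p-P)@Y,p[2]-85]) for p,_ in H]
w=v-u; mid=(u+v)/2; h=np.sqrt(150**2-w@w/4); n=np.array([-w[1],w[0]])/np.hypot(*w); c=mid+n*h; print("centre from chord",c, "sweep",2*np.arcsin(np.hypot(*w)/300), "ang",np.arctan2(*(v-c)[::-1]))
```

```text
[520.2  24.7 112.6] gap 0.1 x 0.4 r 149.2 ang 0.186
[521.4 -13.3 185.7] gap 0.1 x 0.8 r 148.2 ang 0.747
centre from chord [-0.32595117 -2.26125701] sweep 0.5567408370163546 ang 0.7568290930588428
```

The arm measures about 0.75 and the clip about 0.77–0.78. There's plenty of time, so I'll regrasp and nudge the arm up slightly.

Request:
{"op": "carry_out", "data": {
  "increments": [
    [8.78,[0.75,-2.4,0],-6.93],
    [8.78,[0.75,-2.4,0],-6.93],
    [8.78,[0.75,-2.4,0],-6.93],
    [8.78,[0.75,-2.4,0],-6.93],
    [8.78,[0.75,-2.4,0],-6.93],
    [8.78,[0.75,-2.4,0],-6.93],
    [8.78,[0.75,-2.4,0],-6.93],
    [8.78,[0.75,-2.4,0],-6.93]
  ]
}}

```text
clock: 8.57
eef_pos: [484.0, 101.9, 287.6]
orientation: [0.0, 0.461, 0.887, 0.001]
force: [0.1, -0.4, 0.2]
opening: 87.7
grasp_force: 0.0
```

Request:
{"op": "carry_out", "data": {
  "increments": [
    [8.78,[0.75,-2.4,0],-6.93],
    [8.78,[0.75,-2.4,0],-6.93],
    [8.78,[0.75,-2.4,0],-6.93],
    [8.78,[0.75,-2.4,0],-6.93],
    [8.78,[0.75,-2.4,0],-6.93],
    [8.78,[0,0,0],0],
    [8.78,[0,0,0],0]
  ]
}}

```text
clock: 9.15
eef_pos: [521.0, -17.9, 287.5]
orientation: [0.0, 0.703, 0.711, 0.0]
force: [-0.6, 0.8, -0.1]
opening: 87.8
grasp_force: 0.0
```

Request:
{"op": "carry_out", "data": {
  "increments": [
    [8.78,[0,0.4,-2.4],0],
    [8.78,[0,0,-2.4],0],
    [8.78,[0,0,-2.4],0],
    [8.78,[0,0,-2.4],0],
    [8.78,[0,0,-2.3],0],
    [8.78,[0,0,0],0],
    [4.8,[0,0,0],0],
    [4.8,[0,0,0],0]
  ]
}}

```text
clock: 9.82
eef_pos: [522.1, -10.6, 169.3]
orientation: [0.0, 0.701, 0.713, 0.001]
force: [0.0, 0.4, 0.7]
opening: 77.8
grasp_force: 0.0
```

Request:
{"op": "carry_out", "data": {
  "increments": [
    [4.4,[0,0,0],0],
    [4,[0,0,0],0],
    [3,[0,0,0],0],
    [0,[0,0,0],0],
    [0,[0,0,0],0],
    [0,[0,0,0],0],
    [0,[0,0,0],0],
    [0,[0,0,0],0]
  ]
}}

```text
clock: 10.48
eef_pos: [520.8, -10.5, 168.0]
orientation: [-0.001, 0.701, 0.713, -0.0]
force: [-4.6, 2.1, 5.2]
opening: 43.7
grasp_force: 30.0
```

Request:
{"op": "carry_out", "data": {
  "increments": [
    [0,[0,-0.1,0.1],0],
    [0,[0,-0.1,0.1],0],
    [0,[0,-0.1,0.1],0],
    [0,[0,0,0],0],
    [0,[0,0,0],0]
  ]
}}

```text
clock: 10.9
eef_pos: [520.9, -13.3, 170.6]
orientation: [-0.001, 0.701, 0.713, -0.0]
force: [-2.5, 4.7, -3.4]
opening: 44.1
grasp_force: 30.0
```

```bash
cat > snap.py <<'E'
import sys,pickle
from rig import get_state,eyes
s=get_state();a=eyes.get_image("scene");b=eyes.get_image("top");pickle.dump((s,a,b),open(sys.argv[1],"wb"))
E
python3 snap.py d6.pkl; for i in 1 2 5 6; do python3 cmp.py d$i.pkl | head -2; done
```

```text
arm L ang 0.746  dist-from-pivot -1.7 | R ang 0.741  dist-from-pivot 5.5
[(np.float64(318.0), 264), (np.float64(321.875), 273), (np.float64(325.75), 282), (np.float64(329.75), 291), (np.float64(333.625), 300)] [(np.float64(327.75), 264), (np.float64(331.625), 273), (np.float64(335.625), 282), (np.float64(339.5), 291), (np.float64(343.625), 300)]
arm L ang 0.750  dist-from-pivot -2.1 | R ang 0.730  dist-from-pivot 6.7
[(np.float64(318.0), 264), (np.float64(322.0), 273), (np.float64(325.625), 282), (np.float64(329.625), 291), (np.float64(333.625), 300)] [(np.float64(327.75), 264), (np.float64(331.625), 273), (np.float64(335.625), 282), (np.float64(339.75), 291), (np.float64(343.5), 300)]
arm L ang 0.736  dist-from-pivot -0.4 | R ang 0.752  dist-from-pivot 5.0
[(np.float64(318.25), 264), (np.float64(322.125), 273), (np.float64(325.625), 282), (np.float64(329.875), 291), (np.float64(333.875), 300)] [(np.float64(327.875), 264), (np.float64(331.75), 273), (np.float64(335.875), 282), (np.float64(339.75), 291), (np.float64(343.375), 300)]
arm L ang 0.766  dist-from-pivot -1.9 | R ang 0.762  dist-from-pivot 5.4
[(np.float64(318.875), 264), (np.float64(322.5), 273), (np.float64(326.5), 282), (np.float64(329.625), 291), (np.float64(334.0), 300)] [(np.float64(328.625), 264), (np.float64(332.375), 273), (np.float64(336.125), 282), (np.float64(339.875), 291), (np.float64(343.875), 300)]
```

The arm reads 0.764, up 0.02 as intended. Releasing and backing off.

Request:
{"op": "carry_out", "data": {
  "increments": [
    [5.5,[0,0,0],0],
    [6.5,[0,0,0],0],
    [7.5,[0,0,0],0],
    [8.78,[0,0,0],0],
    [8.78,[0,0,0],0],
    [8.78,[0,0,0],0],
    [8.78,[0,0,0],0],
    [8.78,[0,0,0],0]
  ]
}}

```text
clock: 11.67
eef_pos: [521.6, -14.0, 171.0]
orientation: [0.0, 0.701, 0.713, 0.0]
force: [-1.2, -0.5, -0.1]
opening: 87.3
grasp_force: 0.0
```

Request:
{"op": "carry_out", "data": {
  "increments": [
    [8.78,[0,0,1.5],0],
    [8.78,[0,0,2.5],0],
    [8.78,[0,0,3],0],
    [8.78,[0,0,3],0],
    [8.78,[0,2,2],0],
    [8.78,[0,3,0],0],
    [8.78,[0,3,0],0],
    [8.78,[0,2,0],0]
  ]
}}

```text
clock: 12.33
eef_pos: [521.5, 89.2, 291.5]
orientation: [-0.0, 0.7, 0.714, 0.001]
force: [0.6, 0.4, -1.0]
opening: 87.5
grasp_force: 0.0
```

Request:
{"op": "carry_out", "data": {
  "increments": [
    [8.78,[0,0,0],0],
    [8.78,[0,0,0],0],
    [8.78,[0,0,0],0],
    [8.78,[0,0,0],0],
    [8.78,[0,0,0],0],
    [8.78,[0,0,0],0]
  ]
}}

```text
clock: 12.83
eef_pos: [521.6, 85.1, 291.0]
orientation: [0.0, 0.702, 0.713, -0.0]
force: [-0.0, 0.2, 0.8]
opening: 87.6
grasp_force: 0.0
```

```bash
python3 snap.py d7.pkl; python3 cmp.py d7.pkl | grep -v float|head -2; python3 -c "
from rig import finish_job;print(finish_job())"
```

```text
arm L ang 0.744  dist-from-pivot 0.2 | R ang 0.770  dist-from-pivot 5.2
clip L ang 0.717  dist-from-pivot 1.9 | R ang 0.883  dist-from-pivot -4.0
the job is handed in; nothing more can be done
None
```

The job is handed in: the light's arm was raised to about 0.76 rad, within measuring error of the red clip (about 0.77 rad), and released; it held there with the gripper clear and the red clip untouched.

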